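# Make up two spice-refill kits on the oak boards

### The job

Make up two kits from the stock in the middle of the worktop: on the oak board with two square wells, put the blue funnel (stem up, as it stands) in the large well and the tall round shaker in the small one; on the oak board with two round wells, put the enamel mug in the large well and the squat round shaker in the small one. Stand each piece upright and flat on the floor of its well and let go of it. Leave the square shaker, the jam jar and the tin where they are, and knock nothing over.

Things in the scene. Friction and masses are not known exactly. Their poses are not given: they have to be found in the camera images.
- tall_shaker_mid (a point): Loose tall slender round glass shaker with a steel cap, 40 mm diameter, 115 mm high, 110 g; the point is on its axis half-way up (57.5 mm above its underside). The sides are straight from the bottom to 4 mm below the top. Its z axis points up as it stands.
- squat_shaker_mid (a point): Loose short round glass shaker with a steel cap, 50 mm diameter, 60 mm high, 110 g; the point is on its axis half-way up (30 mm). The sides are straight. Its z axis points up as it stands.
- square_shaker_mid (a point): Loose square-section glass shaker with a square steel cap, 44 mm wide, 85 mm high; the point is on its axis half-way up (42.5 mm). It belongs to no kit and stays where it stands. Its z axis points up as it stands.
- mug_mid (a point): Loose small white enamel mug, open at the top, 64 mm diameter at the rim and 62 mm at the bottom, 65 mm high, wall 3 mm, 130 g, with a loop handle on its own +y side that reaches 56 mm from the axis and spans heights 20 to 57 mm above the underside. The point is on its axis half-way up (32.5 mm). The body can be held across its own x axis, clear of the handle. Its z axis points up as it stands.
- funnel_mid (a point): Loose blue plastic funnel standing mouth down, stem up: mouth 76 mm diameter, total height 85 mm, 35 g; the upright stem, 16 mm diameter, spans heights 48 to 85 mm above the worktop and can be pinched from above. The point is on its axis half-way up (42.5 mm above its rim). Its z axis points up as it stands.
- square_board: Fixed oak board 200 x 124 x 20 mm with two square wells. Origin: centre of its underside, on the worktop; x along its length, y across, z up. Large well 100 x 100 mm centred at x = -38 mm, y = 0; small well 66 x 66 mm centred at x = +55 mm, y = 0. Both wells are 12 mm deep (floor 8 mm above the worktop), sides parallel to the board's.
- round_board: Fixed oak board 192 x 114 x 20 mm with two round wells. Origin: centre of its underside, on the worktop; x along its length, y across, z up. Large well 90 mm diameter centred at x = -41 mm, y = 0; small well 70 mm diameter centred at x = +51 mm, y = 0. Both wells are 12 mm deep (floor 8 mm above the worktop).
- jam_jar_mid (a point): Loose bystander: closed jam jar with a white lid, 68 mm diameter, 95 mm high, 420 g; the point is on its axis half-way up. Not to be moved.
- tin_mid (a point): Loose bystander: closed plain steel food tin, 72 mm diameter, 85 mm high, 400 g; the point is on its axis half-way up. Not to be moved.
There are look-alikes about, which are no part of the job. Leave any brown or red look-alike of the part that bears square_shaker_mid alone.

How it is judged:
At the end, for the whole second after the job is handed in: Funnel and tall shaker in the large and small square well, mug and squat shaker in the large and small round well: within 15 mm of the well centre in board x and y (squat shaker 12), on its floor within 4 mm, upright within 0.1 rad, at rest; square shaker, jar and tin upright, shifted under 20 mm (x of funnel_mid in the frame of square_board between -0.053 and -0.023 m and y of funnel_mid in the frame of square_board between -0.015 and 0.015 m and z of funnel_mid in the frame of square_board below 0.0545 m and angle between each of funnel_mid, tall_shaker_mid, mug_mid, squat_shaker_mid, square_shaker_mid, jam_jar_mid, tin_mid's own z axis and vertical below 0.1 rad and x of tall_shaker_mid in the frame of square_board between 0.04 and 0.07 m and y of tall_shaker_mid in the frame of square_board between -0.015 and 0.015 m and z of tall_shaker_mid in the frame of square_board below 0.0695 m and x of mug_mid in the frame of round_board between -0.056 and -0.026 m and y of mug_mid in the frame of round_board between -0.015 and 0.015 m and z of mug_mid in the frame of round_board below 0.0445 m and x of squat_shaker_mid in the frame of round_board between 0.039 and 0.063 m and y of squat_shaker_mid in the frame of round_board between -0.012 and 0.012 m and z of squat_shaker_mid in the frame of round_board below 0.042 m and distance of each of square_shaker_mid, jam_jar_mid, tin_mid from where it was at the start of the episode below 0.02 m and linear speed of each of funnel, tall_shaker, mug, squat_shaker below 0.02 m/s); the robot touches nothing.
It fails at once if something is knocked over (tilted more than 0.8 rad) (angle between any of funnel_mid, tall_shaker_mid, mug_mid, squat_shaker_mid, square_shaker_mid, jam_jar_mid, tin_mid's own z axis and vertical above 0.8 rad).
It fails at once if the square shaker, jam jar or tin is shifted by more than 30 mm (distance of any of square_shaker_mid, jam_jar_mid, tin_mid from where it was at the start of the episode above 0.03 m).
It also fails if it takes over 112 s, if anything falls off the work surface, if the arm or the gripper's body presses on something with over 40 N, if the wrist force passes 120 N, or if a joint passes its speed limit or range.

### The arm

A 6-joint arm with a two-finger parallel gripper is mounted at the origin on the work surface. World frame = base frame: x ahead of the robot, y to its left, z up, the work surface at z = 0. Lengths are in m, angles in rad, forces in N, time in s.
With the tool pointing down it reaches from about 0.3 to 0.875 m from the base axis. Payload 6.4 kg.
Tool frame: the origin (TCP) lies between the finger pads; the fingertips stand 8 mm ahead of it and the grasp point (between the pads) lies 11 mm behind it (ctrl.finger_overhang is the distance from the TCP to the fingertips, in m); z points along the fingers, y is the line along which they close (so a half turn about z gives the same grasp; the last joint's range is limited). The gripper opens to 85 mm and grips with 20 to 120 N. Pads are 22 mm wide; open, the fingers measure 114 mm over their backs; the gripper's body (76 mm by 85 mm) begins 54 mm behind the grasp point. The pads swing forward as they close: fully open they stand 13 mm farther back than shut.
Start: joints at [1.082, 0.181, 1.607, -0, 1.354, -0.206], TCP at [0.16, 0.552, 0.212] pointing down, gripper open.
Joint ranges: [-2.99, 2.99], [-0.89, 2.07], [0.3, 2.58], [-1.14, 4.28], [0, 2.63], [-3.12, 3.12]. Speed limits (rad/s): [2.57, 2.57, 3.01, 3.14, 3.14, 3.14].

### API

Orientations are given as a unit quaternion [w, x, y, z].
In Python, from bench import ctrl, camera gives the robot as it stands.
- The arm moves only by the shell command python3 -m pendant 'ROWS' [OPENING]. ROWS is JSON, a list of rows, each a list of 6 numbers: the shift along the world's x, y, z normalised to -1 to 1, where 1 is 200 mm, then the turn, a rotation vector about the world's x, y, z normalised to -1 to 1, where 1 is pi/2 rad. In form: [[dx, dy, dz, rx, ry, rz], ...]. A call has exactly 10 rows; each row shifts and turns the commanded pose from where the row before left it; what a row does not reach is not made up. A row lasts 1/8 s, in which the tool goes at most 62.5 mm and 10.7 degrees, less where a joint would pass 70% of its speed; a pose out of reach is approached as far as the arm can. A call with a number of a shift or a turn outside -1 to 1 is refused whole. A call with a gripper value outside its range is refused whole. OPENING is the opening, from -1 (shut) to 1 (fully open), set as the call begins (- or left out, the last holds). The fingers move at their own pace and stop on an object; the grip force is fixed at half the most. Time passes only in rows, so rows that do not move let the fingers close, or fill a call up. It gives the time, the measured TCP pose, the force, the opening and the grip force at its end, in the units of the state.
- ctrl.get_obs(): the state, without advancing time (a new reading comes with each control period).
- camera(name): name is "scene" or "top" or "wrist"; returns a dict with "color" (400x640x3 uint8, blue, green, red), "fx", "fy", "cx", "cy" (pixels), "distortion" ([k1, k2, p1, p2, k3] as OpenCV has them; the pictures are not rectified), "xyz" and "rotation" of the camera in the world; the wrist camera has in their place "hand_eye" (4x4, takes a point from camera to tool coordinates, whose origin is the TCP and whose axes are the flange's). Camera axes: x right, y down, z forward; pixel columns grow to the right and rows downward; lengths in m; the calibration is good to about 2 mm. A picture is of the moment at which its call begins: read the wrist's pose just before it. There is no depth.
- ctrl.hand_in(): hands the job in; it is judged then, once.
The state is a dict: "time_s": time; "q": joint angles; "dq": joint speeds; "joint_efforts": joint torques, N m; "eef_pos": TCP position; "eef_rot": TCP orientation; "wrist_force": force on the tool from outside, world axes, zero at the start; "torque": the same for the moment, N m; "opening": opening from 0.0 (shut) to 1.0 (fully open); "grasp_force": force on a finger pad.
Only numpy, scipy, OpenCV 4.12 (cv2) and the standard library are available. Lean on these libraries where they do the work, as an engineer would, in place of code of your own. Each camera call takes 0.05 s, during which the arm holds its last target. There are 200 camera calls.

## Working session

There is one attempt and no reset: what is moved stays moved. The work goes in short steps, Python scripts to look and compute and a shell command to move; the robot and the scene stay as the last step left them, time stands still between calls to the robot, and variables do not carry over. Pictures are saved under pics/ and viewed, at most 16 in all, crops included, and the job is handed in when it is done.

```bash
mkdir -p pics; python3 - <<'E'
from bench import ctrl,camera
import cv2,pickle
for n in("top","scene"):
    c=camera(n); pickle.dump(c,open(n+'.pkl','wb')); cv2.imwrite(f'pics/{n}0.png',c['color'])
    print({k:v for k,v in c.items() if k!='color'})
print(ctrl.get_obs(), ctrl.finger_overhang)
E
```

```text
{'fx': 389.65989507451803, 'fy': 389.65989507451803, 'cx': 323.08831751902557, 'cy': 197.6113649724155, 'distortion': array([-0.04866882,  0.        ,  0.        ,  0.        ,  0.        ]), 'xyz': array([0.47075784, 0.01661861, 0.9742442 ]), 'rotation': array([ 0.02091576, -0.70012491,  0.71320289, -0.02700503])}
{'fx': 424.16979751107056, 'fy': 424.16979751107056, 'cx': 315.6117015728058, 'cy': 200.0227166510942, 'distortion': array([-0.00136395,  0.        ,  0.        ,  0.        ,  0.        ]), 'xyz': array([ 1.1109431 , -0.60539779,  0.59464448]), 'rotation': array([-0.44519466,  0.81782671,  0.31516165, -0.18339661])}
{'time_s': 0.1, 'q': array([ 1.08174450e+00,  1.81462999e-01,  1.60792805e+00,  1.90873505e-05,
        1.35380518e+00, -2.06299359e-01]), 'dq': array([ 0.0002049 , -0.00110933, -0.00221424, -0.001669  ,  0.00014442,
       -0.00137075]), 'joint_efforts': array([-2.17869674e-04, -4.45876658e+01, -3.52242172e+01, -2.19743761e-04,
        4.23351856e-03, -3.20490983e-05]), 'eef_pos': array([0.16014392, 0.55169004, 0.21106669]), 'eef_rot': array([-2.81940999e-04,  1.40907745e-01,  9.90022406e-01, -7.50641046e-04]), 'wrist_force': array([ 0.16724566,  0.58362533, -0.3704072 ]), 'torque': array([ 0.00227871, -0.01083299,  0.0030972 ]), 'grasp_force': 0.0, 'opening': 1.0034389024674768} 0.008
```

View pics/top0.png

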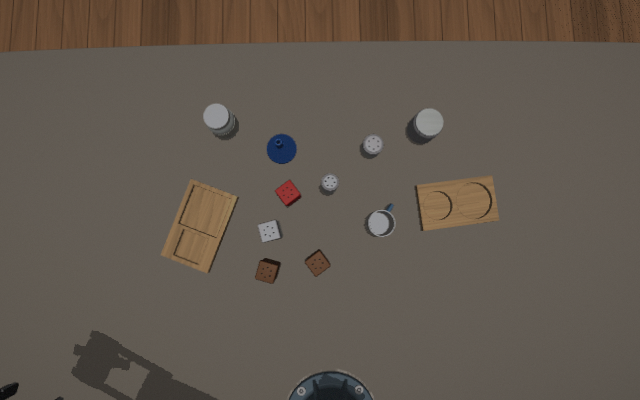

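View pics/scene0.png

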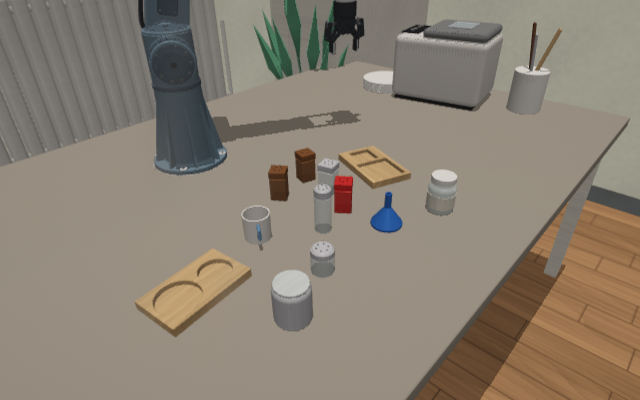

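```bash
python3 - <<'E'
import pickle,cv2
im=pickle.load(open('top.pkl','rb'))['color']
a=cv2.resize(im[165:285,155:305],None,fx=4,fy=4,interpolation=cv2.INTER_CUBIC)
b=cv2.resize(im[125:245,305:505],None,fx=4,fy=4,interpolation=cv2.INTER_CUBIC)
cv2.imwrite('pics/a.png',cv2.convertScaleAbs(a,alpha=1.5));cv2.imwrite('pics/b.png',cv2.convertScaleAbs(b,alpha=1.5))
E
```

```text
(no output)
```

View pics/a.png

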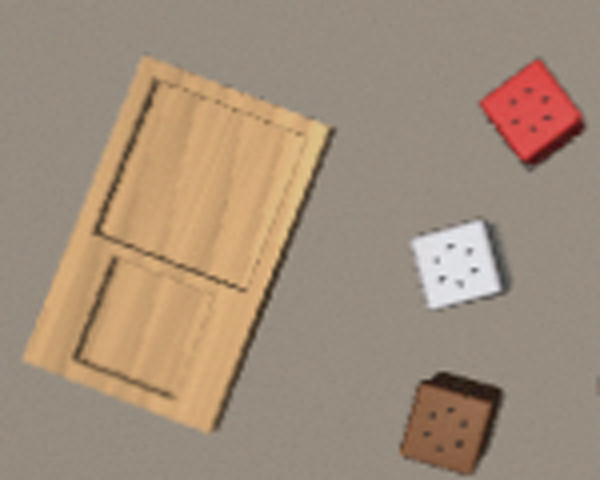

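View pics/b.png

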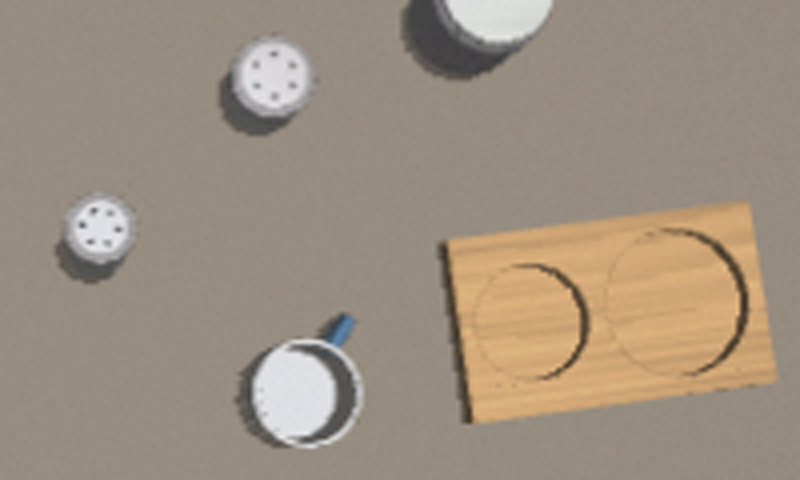

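The top view shows the funnel (282,148), tall shaker (330,183), squat shaker (373,145), mug (380,223) with its handle towards (391,205), the white square shaker (269,231) and both boards. The large wells are far up on the left board and on the right of the right board. Next: project these to world positions and check the sizes.

```bash
cat > h.py <<'E'
import pickle,cv2,numpy as np
from scipy.spatial.transform import Rotation as R
def cam(c):
    return np.array([[c['fx'],0,c['cx']],[0,c['fy'],c['cy']],[0,0,1]]),R.from_quat(c['rotation'],scalar_first=True).as_matrix(),c['xyz']
def world(c,uv,z):
    K,M,t=cam(c); u=cv2.undistortPoints(np.array(uv,float).reshape(-1,1,2),K,c['distortion']).reshape(-1,2)
    d=np.c_[u,np.ones(len(u))]@M.T
    return (t+d*((z-t[2])/d[:,2])[:,None])[:,:2]
def proj(c,P):
    K,M,t=cam(c); return cv2.projectPoints(np.array(P,float).reshape(-1,3),M.T,(-M.T@t),K,c['distortion'])[0].reshape(-1,2)
E
python3 - <<'E'
from h import *
np.set_printoptions(precision=4,suppress=True)
c=pickle.load(open('top.pkl','rb'));s=pickle.load(open('scene.pkl','rb'))
A=lambda p:(np.array(p)+.5)/4-.5+[155,165]
B=lambda p:(np.array(p)+.5)/4-.5+[305,125]
def quad(n,px,z):
    w=world(c,px,z); e=np.roll(w,-1,0)-w
    print(n,w.mean(0),'sides',np.linalg.norm(e,axis=1),'ang',np.degrees(np.arctan2(e[:,1],e[:,0])))
quad('sqb',A([(145,56),(331,127),(210,432),(24,360)]),.02)
quad('rb',B([(445,241),(748,204),(776,381),(470,423)]),.02)
quad('sqshaker',A([(411,238),(485,219),(502,288),(430,308)]),.085)
quad('red',A([(480,103),(540,59),(583,117),(530,160)]),.085)
print('sqb wells',world(c,A([((152+306+246+96)/4,(78+134+290+234)/4)]),.02)) 
m=world(c,B([(306,393),(362,393)]),.065);print('mug',m[0],np.linalg.norm(m[1]-m[0]))
h=world(c,B([(345,318)]),.057)[0];print('handle',h,h-m[0],np.linalg.norm(h-m[0]),np.degrees(np.arctan2(*(h-m[0])[::-1])))
t=world(c,B([(100,229),(135,229)]),.115);print('tall',t[0],np.linalg.norm(t[1]-t[0]))
q=world(c,B([(273,76),(314,76)]),.06);print('squat',q[0],np.linalg.norm(q[1]-q[0]))
im=c['color'].astype(int);m_=((im[...,0]-im[...,2])>40).astype(np.uint8)
n,l,st,ce=cv2.connectedComponentsWithStats(m_)
i=1+np.argmax(st[1:,4]);print('funnel px',st[i],ce[i]);cn=cv2.findContours((l==i).astype(np.uint8),0,1)[0][0]
(x,y),r=cv2.minEnclosingCircle(cn);f=world(c,[(x,y),(x+r,y)],0);print('funnel mouth',f[0],np.linalg.norm(f[1]-f[0]))
print('stem top',world(c,[(278.5,143)],.085))
print('jar',world(c,[(217,117)],.095),'tin',world(c,[(428,123)],.085))
print('browns',world(c,[(317,264),(269,271)],.085))
for n,p in (('tall',(*t[0],.115)),('squat',(*q[0],.06)),('mug',(*m[0],.065)),('funnel',(*f[0],.085))): print(n,'top in scene',proj(s,[p]))
b=s['color'].copy()
for p in ((*t[0],.115),(*q[0],.06),(*m[0],.065),(*f[0],.085)): cv2.circle(b,tuple(int(round(v)) for v in proj(s,[p])[0]),2,(0,255,0),-1)
cv2.imwrite('pics/chk.png',cv2.resize(b[150:290,220:420],None,fx=4,fy=4))
E
```

```text
sqb [0.4729 0.3132] sides [0.1241 0.1992 0.1231 0.1998] ang [-111.7979  157.9002   68.4645  -21.8162]
rb [ 0.5171 -0.324 ] sides [0.1928 0.1113 0.1938 0.113 ] ang [ -84.0573 -173.599    96.4457    5.8923]
sqshaker [0.4585 0.1331] sides [0.0435 0.0404 0.0424 0.0412] ang [ -76.6282 -166.8197  104.4705   14.6879]
red [0.5453 0.0886] sides [0.0426 0.0416 0.039  0.0436] ang [ -54.5346 -144.4425  128.169    40.375 ]
sqb wells [[0.5088 0.2991]]
mug [ 0.4708 -0.1261] 0.03282944228285447
handle [ 0.5146 -0.1518] [ 0.0438 -0.0256] 0.05071692024682115 -30.35605533746337
tall [ 0.5637 -0.0065] 0.019406335901069768
squat [ 0.6594 -0.1128] 0.024486530903354908
funnel px [267 134  29  29 634] [281.2508 148.5726]
funnel mouth [0.6636 0.111 ] 0.03687287260409619
stem top [[0.6594 0.109 ]]
jar [[0.7208 0.2492]] tin [[ 0.7012 -0.2399]]
browns [[0.3807 0.025 ]
 [0.3669 0.1338]]
tall top in scene [[321.9693 186.2643]]
squat top in scene [[322.2239 246.1932]]
mug top in scene [[255.5934 212.2602]]
funnel top in scene [[388.8246 192.32  ]]
```

View pics/chk.png

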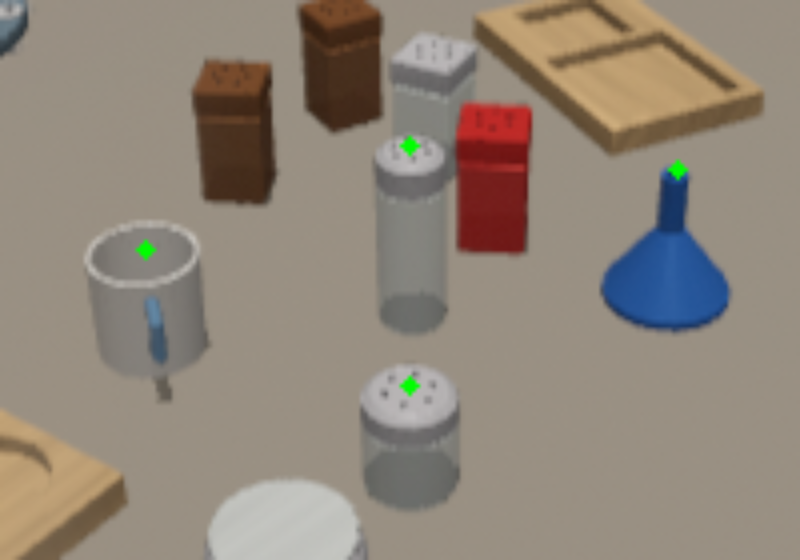

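Sizes all agree with the given ones, and the scene camera confirms the tops. The jaws will close along 68° for the square kit. First I move over the funnel at (0.662, 0.110).

```bash
python3 -m pendant '[[0.22,-0.19,0,0,0,-0.0064],[0.22,-0.19,0,0,0,-0.0064],[0.22,-0.19,0,0,0,-0.0064],[0.22,-0.19,0,0,0,-0.0064],[0.22,-0.19,0,0,0,-0.0064],[0.22,-0.19,0,0,0,-0.0064],[0.22,-0.19,0,0,0,-0.0064],[0.22,-0.19,0,0,0,-0.0064],[0.22,-0.19,0,0,0,-0.0064],[0.22,-0.19,0,0,0,-0.0064]]' 0
```

```text
time_s: 1.35
eef_pos: [0.6014, 0.1707, 0.2114]
eef_rot: [-0.0, 0.191, 0.982, -0.0]
wrist_force: [1.2, 0.1, 0.2]
opening: 0.502
grasp_force: 0.0
```

```bash
python3 -m pendant '[[0.1,-0.1,0,0,0,0],[0.1,-0.1,0,0,0,0],[0.1,-0.1,0,0,0,0],[0,0,-0.1,0,0,0],[0,0,-0.15,0,0,0],[0,0,-0.15,0,0,0],[0,0,-0.1,0,0,0],[0,0,0,0,0,0],[0,0,0,0,0,0],[0,0,0,0,0,0]]'; python3 - <<'E'
from bench import ctrl,camera
from h import *
o=ctrl.get_obs();c=camera('wrist');cv2.imwrite('pics/w1.png',c['color']);print(c['hand_eye'],c['fx'],c['cx'],c['cy'],o['eef_pos'])
E
```

```text
time_s: 2.6
eef_pos: [0.6615, 0.1123, 0.1136]
eef_rot: [0.001, 0.19, 0.982, 0.0]
wrist_force: [0.4, 0.4, 0.5]
opening: 0.502
grasp_force: 0.0
[[ 1.57761664e-04 -9.55683890e-01 -2.94394764e-01  7.64297866e-02]
 [ 9.99999978e-01  1.10333353e-04  1.77713258e-04 -8.05046939e-06]
 [-1.37356137e-04 -2.94394785e-01  9.55683887e-01 -1.60935523e-01]
 [ 0.00000000e+00  0.00000000e+00  0.00000000e+00  1.00000000e+00]] 288.6151604064729 322.54139749551507 194.08107921233736 [0.66150172 0.1122778  0.11360868]
```

View pics/w1.png

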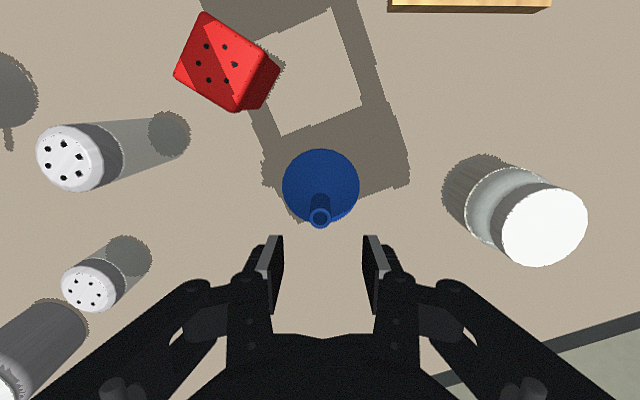

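The stem top (320,218) is midway between the pads and works out within 2 mm of the tool axis. Now descend, close, and lift.

```bash
python3 -m pendant '[[0,0,-0.1,0,0,0],[0,0,-0.1,0,0,0],[0,0,-0.06,0,0,0],[0,0,0,0,0,0],[0,0,0,0,0,0],[0,0,0,0,0,0],[0,0,0,0,0,0],[0,0,0,0,0,0],[0,0,0,0,0,0],[0,0,0,0,0,0]]' && python3 -m pendant '[[0,0,0,0,0,0],[0,0,0,0,0,0],[0,0,0,0,0,0],[0,0,0,0,0,0],[0,0,0,0,0,0],[0,0,0,0,0,0],[0,0,0,0,0,0],[0,0,0,0,0,0],[0,0,0,0,0,0],[0,0,0,0,0,0]]' -1
```

```text
time_s: 3.9
eef_pos: [0.6604, 0.1122, 0.0599]
eef_rot: [-0.0, 0.19, 0.982, -0.0]
wrist_force: [0.4, 0.7, -0.6]
opening: 0.501
grasp_force: 0.0
time_s: 5.15
eef_pos: [0.6605, 0.1121, 0.06]
eef_rot: [0.0, 0.191, 0.982, -0.0]
wrist_force: [-0.5, -1.6, 2.3]
opening: 0.138
grasp_force: 58.7
```

```bash
python3 -m pendant '[[0,0,0.25,0,0,0],[0,0,0.25,0,0,0],[-0.1,0.12,0,0,0,0],[-0.14,0.17,0,0,0,0],[-0.14,0.17,0,0,0,0],[-0.14,0.17,0,0,0,0],[-0.14,0.17,0,0,0,0],[-0.1,0.135,0,0,0,0],[0,0,0,0,0,0],[0,0,0,0,0,0]]'; python3 - <<'E'
from bench import ctrl,camera
from h import *
o=ctrl.get_obs();print(o['eef_pos'],o['opening'],o['grasp_force'])
E
```

```text
time_s: 6.4
eef_pos: [0.5086, 0.2989, 0.1597]
eef_rot: [0.0, 0.19, 0.982, -0.0]
wrist_force: [-0.1, 0.1, -0.8]
opening: 0.138
grasp_force: 58.7
[0.50858288 0.2989473  0.15967276] 0.13771597707114167 58.670348965533776
```

Now down 90.5 mm to TCP z ≈ 0.069, then release to a small opening.

```bash
python3 -m pendant '[[0,0,-0.1,0,0,0],[0,0,-0.1,0,0,0],[0,0,-0.1,0,0,0],[0,0,-0.08,0,0,0],[0,0,-0.04,0,0,0],[0,0,-0.02,0,0,0],[0,0,-0.015,0,0,0],[0,0,0,0,0,0],[0,0,0,0,0,0],[0,0,0,0,0,0]]' && python3 - <<'E'
from bench import ctrl,camera
from h import *
o=ctrl.get_obs();c=camera('wrist');cv2.imwrite('pics/w2.png',c['color'][:,100:540]);print(o['eef_pos'],o['wrist_force'])
E
```

```text
time_s: 7.65
eef_pos: [0.5086, 0.2993, 0.0693]
eef_rot: [0.0, 0.19, 0.982, 0.0]
wrist_force: [0.1, 0.4, -0.5]
opening: 0.141
grasp_force: 58.7
[0.50862367 0.29931283 0.06925902] [ 0.13457756  0.4392201  -0.46393851]
```

View pics/w2.png

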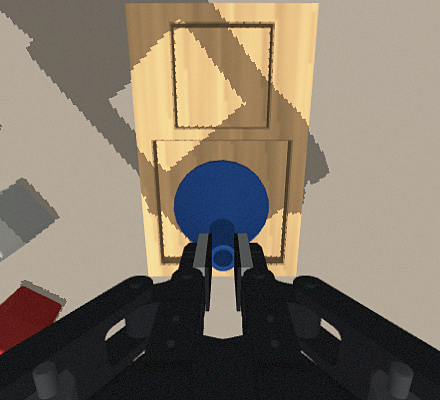

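The funnel (disc centre 222,205) sits squarely inside the large well (155–290 across). Now release and rise.

```bash
python3 -m pendant '[[0,0,0,0,0,0],[0,0,0,0,0,0],[0,0,0,0,0,0],[0,0,0,0,0,0],[0,0,0,0,0,0],[0,0,0.1,0,0,0],[0,0,0.15,0,0,0],[0,0,0.2,0,0,0],[0,0,0.2,0,0,0],[0,0,0.05,0,0,0]]' -0.1 && python3 -m pendant '[[0.02,-0.15,0,0,0,0],[0.03,-0.18,0,0,0,0],[0.03,-0.18,0,0,0,0],[0.03,-0.18,0,0,0,0],[0.03,-0.18,0,0,0,0],[0.03,-0.18,0,0,0,0],[0.03,-0.18,0,0,0,0],[0.03,-0.18,0,0,0,0],[0.03,-0.12,0,0,0,0],[0.015,0,0,0,0,0]]' 0.6 && python3 - <<'E'
from bench import ctrl,camera
from h import *
o=ctrl.get_obs();print(o['eef_pos'],o['opening'])
c=camera('wrist')
H=c['hand_eye'];T=np.eye(4);T[:3,:3]=R.from_quat(o['eef_rot'],scalar_first=True).as_matrix();T[:3,3]=o['eef_pos'];W=T@H
d=dict(c,xyz=W[:3,3],rotation=R.from_matrix(W[:3,:3]).as_quat(scalar_first=True))
print(proj(d,[(.5637,-.0065,.115)]))
cv2.imwrite('pics/w3.png',c['color'])
E
```

```text
time_s: 8.95
eef_pos: [0.5105, 0.2999, 0.2138]
eef_rot: [0.003, 0.19, 0.982, 0.002]
wrist_force: [0.4, -0.4, -0.1]
opening: 0.449
grasp_force: 0.0
time_s: 10.2
eef_pos: [0.5633, -0.0083, 0.2085]
eef_rot: [-0.0, 0.192, 0.981, -0.0]
wrist_force: [0.3, 1.3, -0.3]
opening: 0.802
grasp_force: 0.0
[ 0.56325101 -0.00826984  0.20847394] 0.8022095712167046
[[324.49518812 191.89136227]]
```

View pics/w3.png

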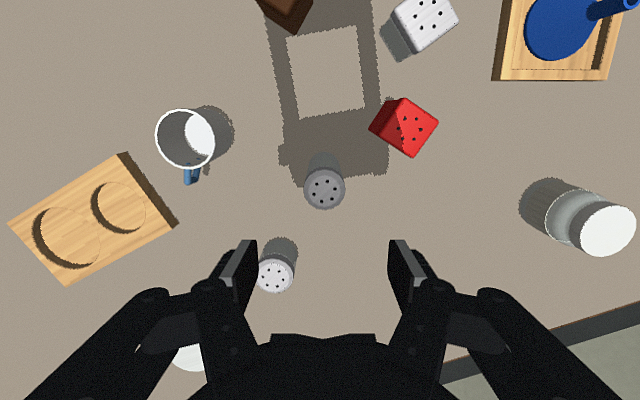

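The tall shaker cap is at (324,188) against a predicted (324,192), and the fingers clear the red block. Descend and grip.

```bash
python3 -m pendant '[[0,0.005,-0.1,0,0,0],[0,0,-0.12,0,0,0],[0,0,-0.12,0,0,0],[0,0,-0.12,0,0,0],[0,0,-0.12,0,0,0],[0,0,-0.08,0,0,0],[0,0,0,0,0,0],[0,0,0,0,0,0],[0,0,0,0,0,0],[0,0,0,0,0,0]]' && python3 -m pendant '[[0,0,0,0,0,0],[0,0,0,0,0,0],[0,0,0,0,0,0],[0,0,0,0,0,0],[0,0,0,0,0,0],[0,0,0,0,0,0],[0,0,0,0,0,0],[0,0,0,0,0,0],[0,0,0,0,0,0],[0,0,0,0,0,0]]' -1
```

```text
time_s: 11.5
eef_pos: [0.564, -0.006, 0.0777]
eef_rot: [0.001, 0.191, 0.982, -0.0]
wrist_force: [-0.4, -0.3, 0.3]
opening: 0.8
grasp_force: 0.0
time_s: 12.75
eef_pos: [0.564, -0.006, 0.0776]
eef_rot: [0.001, 0.191, 0.982, -0.0]
wrist_force: [0.4, -0.3, 5.9]
opening: 0.438
grasp_force: 60.5
```

```bash
python3 -m pendant '[[0,0,0.1,0,0,0],[0,0,0.15,0,0,0],[0,0,0.15,0,0,0],[0,0,0.15,0,0,0],[0,0,0.1,0,0,0],[0,0.02,0.02,0,0,0],[-0.06,0.14,0,0,0,0],[-0.08,0.18,0,0,0,0],[-0.08,0.18,0,0,0,0],[-0.08,0.18,0,0,0,0]]' && python3 -m pendant '[[-0.08,0.18,0,0,0,0],[-0.08,0.18,0,0,0,0],[-0.08,0.18,0,0,0,0],[-0.08,0.18,0,0,0,0],[-0.06,0.16,0,0,0,0],[-0.03,0.11,0,0,0,0],[0,0,0,0,0,0],[0,0,0,0,0,0],[0,0,0,0,0,0],[0,0,0,0,0,0]]'
```

```text
time_s: 14.0
eef_pos: [0.5018, 0.1354, 0.2092]
eef_rot: [-0.001, 0.191, 0.982, -0.0]
wrist_force: [0.2, 1.0, -0.8]
opening: 0.438
grasp_force: 60.4
time_s: 15.25
eef_pos: [0.4218, 0.3315, 0.2108]
eef_rot: [-0.0, 0.191, 0.982, -0.0]
wrist_force: [-0.8, 0.7, -0.4]
opening: 0.436
grasp_force: 60.4
```

```bash
python3 -m pendant '[[0,0.01,-0.1,0,0,0],[0,0,-0.12,0,0,0],[0,0,-0.12,0,0,0],[0,0,-0.12,0,0,0],[0,0,-0.08,0,0,0],[0,0,-0.04,0,0,0],[0,0,-0.02,0,0,0],[0,0,-0.02,0,0,0],[0,0,0,0,0,0],[0,0,0,0,0,0]]' && python3 - <<'E'
from bench import ctrl,camera
from h import *
o=ctrl.get_obs();c=camera('wrist');cv2.imwrite('pics/w4.png',c['color'][:,100:540]);print(o['eef_pos'],o['wrist_force'])
E
```

```text
time_s: 16.5
eef_pos: [0.4217, 0.3344, 0.0873]
eef_rot: [0.0, 0.19, 0.982, 0.0]
wrist_force: [0.4, -0.2, -1.0]
opening: 0.438
grasp_force: 60.4
[0.42171704 0.3343622  0.0873337 ] [ 0.41936619 -0.16339655 -1.02478529]
```

View pics/w4.png

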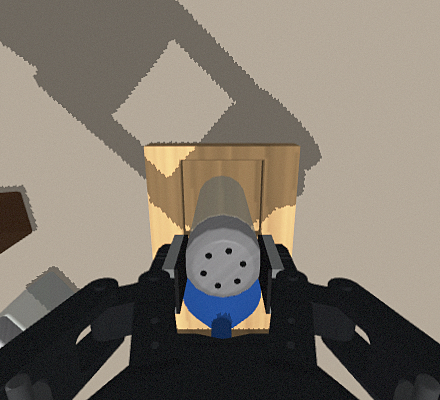

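The shaker stands centred in the small well (centre column 221 against well sides 183–263). Lower 1 mm, release, rise and move to the mug.

```bash
python3 -m pendant '[[0,0,-0.005,0,0,0],[0,0,0,0,0,0],[0,0,0,0,0,0]
,[0,0,0,0,0,0],[0,0,0,0,0,0],[0,0,0,0,0,0],[0,0,0,0,0,0],[0,0,0,0,0,0],[0,0,0,0,0,0],[0,0,0,0,0,0]]' 0.4 && python3 -m pendant '[[0,0,0.08,0,0,0],[0,0,0.15,0,0,0],[0,0,0.15,0,0,0],[0,0,0.15,0,0,0],[0,0,0.1,0,0,0],[0.02,-0.1,0,0,0,-0.02],[0.02,-0.2,0,0,0,-0.02],[0.02,-0.2,0,0,0,-0.02],[0.02,-0.2,0,0,0,-0.02],[0.02,-0.2,0,0,0,-0.01]]' && python3 -m pendant '[[0.02,-0.2,0,0,0,0],[0.02,-0.2,0,0,0,0],[0.02,-0.2,0,0,0,0],[0.02,-0.2,0,0,0,0],[0.02,-0.2,0,0,0,0],[0.02,-0.2,0,0,0,0],[0.02,-0.2,0,0,0,0],[0,0,0,0,0,0],[0,0,0,0,0,0],[0,0,0,0,0,0]]' 1 && python3 - <<'E'
from bench import ctrl,camera
from h import *
o=ctrl.get_obs();print(o['eef_pos'],o['opening'])
c=camera('wrist')
H=c['hand_eye'];T=np.eye(4);T[:3,:3]=R.from_quat(o['eef_rot'],scalar_first=True).as_matrix();T[:3,3]=o['eef_pos'];W=T@H
d=dict(c,xyz=W[:3,3],rotation=R.from_matrix(W[:3,:3]).as_quat(scalar_first=True))
print(proj(d,[(.4708,-.1261,.065),(.5146,-.1518,.057)]))
cv2.imwrite('pics/w5.png',c['color'])
E
```

```text
time_s: 17.8
eef_pos: [0.4214, 0.3342, 0.0859]
eef_rot: [0.0, 0.19, 0.982, -0.0]
wrist_force: [0.2, 0.5, 0.3]
opening: 0.702
grasp_force: 0.0
time_s: 19.05
eef_pos: [0.4417, 0.153, 0.2133]
eef_rot: [0.001, 0.26, 0.966, 0.0]
wrist_force: [0.8, 0.4, 0.7]
opening: 0.696
grasp_force: 0.0
time_s: 20.3
eef_pos: [0.4694, -0.1249, 0.2122]
eef_rot: [0.0, 0.259, 0.966, 0.0]
wrist_force: [0.3, -0.3, 0.7]
opening: 1.002
grasp_force: 0.0
[ 0.46943262 -0.12485589  0.21220294] 1.002366048492926
[[322.27558766 179.54890753]
 [321.97620589 219.69303745]]
```

View pics/w5.png

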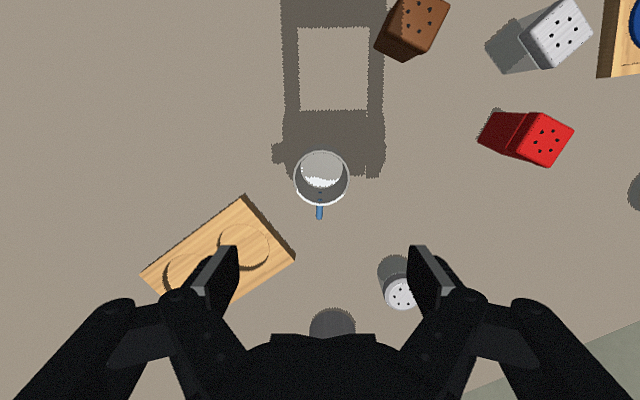

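The mug rim is at (321,178) with its handle at (320,212), perpendicular to the jaw line and as predicted. Descend and grip.

```bash
python3 -m pendant '[[0.005,-0.005,-0.1,0,0,0],[0,0,-0.15,0,0,0],[0,0,-0.15,0,0,0],[0,0,-0.15,0,0,0],[0,0,-0.12,0,0,0],[0,0,-0.1,0,0,0],[0,0,-0.08,0,0,0],[0,0,-0.06,0,0,0],[0,0,0,0,0,0],[0,0,0,0,0,0]]' && python3 -m pendant '[[0,0,0,0,0,0],[0,0,0,0,0,0],[0,0,0,0,0,0],[0,0,0,0,0,0],[0,0,0,0,0,0],[0,0,0,0,0,0],[0,0,0,0,0,0],[0,0,0,0,0,0],[0,0,0,0,0,0],[0,0,0,0,0,0]]' -1
```

```text
time_s: 21.6
eef_pos: [0.471, -0.127, 0.0305]
eef_rot: [0.0, 0.259, 0.966, -0.0]
wrist_force: [0.7, -0.3, -0.1]
opening: 1.002
grasp_force: 0.0
time_s: 22.85
eef_pos: [0.4714, -0.1275, 0.0312]
eef_rot: [0.001, 0.259, 0.966, -0.0]
wrist_force: [-0.9, 0.0, 5.8]
opening: 0.707
grasp_force: 65.5
```

```bash
python3 -m pendant '[[0,0,0.1,0,0,0],[0,0,0.15,0,0,0],[0,0,0.15,0,0,0],[0,0,0.1,0,0,0],[0.04,-0.187,0,0,0,0],[0.05,-0.2,0,0,0,0],[0.05,-0.2,0,0,0,0],[0.05,-0.2,0,0,0,0],[0.04,-0.2,0,0,0,0],[0.02,-0.2,0,0,0,0]]' && python3 -m pendant '[[0,0,0,0,0,0],[0,0,-0.1,0,0,0],[0,0,-0.15,0,0,0],[0,0,-0.12,0,0,0],[0,0,-0.05,0,0,0],[0,0,-0.02,0,0,0],[0,0,-0.01,0,0,0],[0,0,0,0,0,0],[0,0,0,0,0,0],[0,0,0,0,0,0]]' && python3 - <<'E'
from bench import ctrl,camera
from h import *
o=ctrl.get_obs();c=camera('wrist');cv2.imwrite('pics/w6.png',c['color'][:,100:540]);print(o['eef_pos'],o['wrist_force'])
E
```

```text
time_s: 24.1
eef_pos: [0.5206, -0.3655, 0.1299]
eef_rot: [0.0, 0.259, 0.966, 0.0]
wrist_force: [0.1, -0.1, -2.2]
opening: 0.706
grasp_force: 65.5
time_s: 25.35
eef_pos: [0.5206, -0.3645, 0.0404]
eef_rot: [0.0, 0.259, 0.966, -0.0]
wrist_force: [0.1, -0.0, -1.4]
opening: 0.711
grasp_force: 65.5
[ 0.52062323 -0.36449681  0.0403648 ] [ 0.08414918 -0.04917588 -1.40167298]
```

View pics/w6.png

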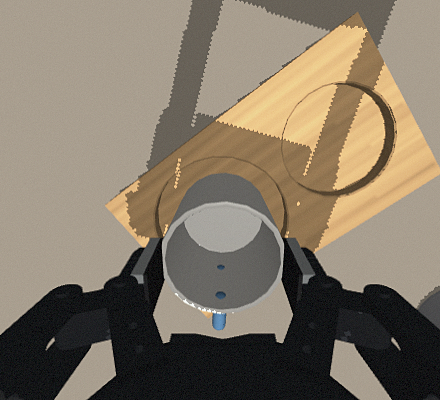

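The mug is inside the large round well (visible arc columns 155–288 around it). Lower 1 mm, release, rise, and go to the squat shaker while turning the jaws by -40°.

```bash
python3 -m pendant '[[0,0,-0.005,0,0,0],[0,0,0,0,0,0],[0,0,0,0,0,0]
,[0,0,0,0,0,0],[0,0,0,0,0,0],[0,0,0,0,0,0],[0,0,0,0,0,0],[0,0,0,0,0,0],[0,0,0,0,0,0],[0,0,0,0,0,0]]' 1 && python3 -m pendant '[[0,0,0.08,0,0,0],[0,0,0.15,0,0,0],[0,0,0.2,0,0,0],[0,0,0.2,0,0,0],[0,0,0.15,0,0,0],[0.05,0.1,0,0,0,-0.074],[0.1,0.18,0,0,0,-0.074],[0.1,0.18,0,0,0,-0.074],[0.1,0.18,0,0,0,-0.074],[0.1,0.18,0,0,0,-0.074]]' && python3 -m pendant '[[0.1,0.18,0,0,0,-0.074],[0.1,0.18,0,0,0,0],[0.04,0.08,0,0,0,0],[0,0,0,0,0,0],[0,0,-0.1,0,0,0],[0,0,-0.1,0,0,0],[0,0,0,0,0,0],[0,0,0,0,0,0],[0,0,0,0,0,0],[0,0,0,0,0,0]]' 0.6 && python3 - <<'E'
from bench import ctrl,camera
from h import *
o=ctrl.get_obs();print(o['eef_pos'],o['opening'])
c=camera('wrist')
H=c['hand_eye'];T=np.eye(4);T[:3,:3]=R.from_quat(o['eef_rot'],scalar_first=True).as_matrix();T[:3,3]=o['eef_pos'];W=T@H
d=dict(c,xyz=W[:3,3],rotation=R.from_matrix(W[:3,:3]).as_quat(scalar_first=True))
print(proj(d,[(.6594,-.1128,.06)]))
cv2.imwrite('pics/w7.png',c['color'])
E
```

```text
time_s: 26.65
eef_pos: [0.5204, -0.3642, 0.0389]
eef_rot: [-0.0, 0.259, 0.966, 0.0]
wrist_force: [-0.2, 0.6, -0.2]
opening: 1.003
grasp_force: 0.0
time_s: 27.9
eef_pos: [0.6112, -0.1992, 0.1964]
eef_rot: [0.001, 0.527, 0.85, 0.0]
wrist_force: [0.3, -0.2, 0.8]
opening: 1.0
grasp_force: 0.0
time_s: 29.15
eef_pos: [0.6589, -0.1124, 0.1557]
eef_rot: [0.001, 0.574, 0.819, 0.0]
wrist_force: [0.5, 0.3, -0.4]
opening: 0.804
grasp_force: 0.0
[ 0.65885899 -0.11239948  0.15567122] 0.8035053902059227
[[323.84846222 191.45688003]]
```

View pics/w7.png

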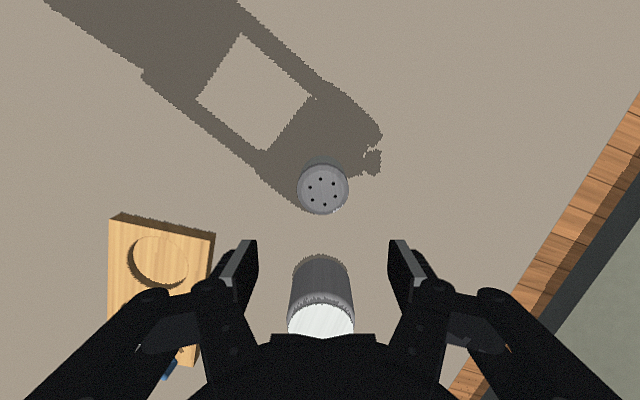

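The cap is at (323,188) against a predicted (324,191), so it is centred. Descend, grip, lift.

```bash
python3 -m pendant '[[0,0,-0.1,0,0,0],[0,0,-0.15,0,0,0],[0,0,-0.15,0,0,0],[0,0,-0.12,0,0,0],[0,0,-0.08,0,0,0],[0,0,-0.025,0,0,0],[0,0,0,0,0,0],[0,0,0,0,0,0],[0,0,0,0,0,0],[0,0,0,0,0,0]]' && python3 -m pendant '[[0,0,0,0,0,0],[0,0,0,0,0,0],[0,0,0,0,0,0],[0,0,0,0,0,0],[0,0,0,0,0,0],[0,0,0,0,0,0],[0,0,0,0,0,0],[0,0,0,0,0,0],[0,0,0,0,0,0],[0,0,0,0,0,0]]' -1
```

```text
time_s: 30.45
eef_pos: [0.6588, -0.1123, 0.0305]
eef_rot: [0.0, 0.574, 0.819, 0.0]
wrist_force: [0.4, 0.7, -0.1]
opening: 0.798
grasp_force: 0.0
time_s: 31.7
eef_pos: [0.6591, -0.1123, 0.0307]
eef_rot: [0.001, 0.574, 0.819, 0.0]
wrist_force: [-0.2, 1.5, 4.9]
opening: 0.539
grasp_force: 60.8
```

```bash
python3 -m pendant '[[0,0,0.1,0,0,0],[0,0,0.2,0,0,0],[0,0,0.2,0,0,0],[0,0,0.15,0,0,0],[-0.1,-0.105,0,0,0,0],[-0.15,-0.16,0,0,0,0],[-0.15,-0.16,0,0,0,0],[-0.15,-0.16,0,0,0,0],[-0.12,-0.14,0,0,0,0],[-0.065,-0.08,0,0,0,0]]' && python3 -m pendant '[[0,0,0,0,0,0],[0,0,-0.1,0,0,0],[0,0,-0.15,0,0,0],[0,0,-0.15,0,0,0],[0,0,-0.1,0,0,0],[0,0,-0.05,0,0,0],[0,0,-0.02,0,0,0],[0,0,-0.015,0,0,0],[0,0,0,0,0,0],[0,0,0,0,0,0]]' && python3 - <<'E'
from bench import ctrl,camera
from h import *
o=ctrl.get_obs();c=camera('wrist');cv2.imwrite('pics/w8.png',c['color'][:,100:540]);print(o['eef_pos'],o['wrist_force'])
E
```

```text
time_s: 32.95
eef_pos: [0.5103, -0.2745, 0.1606]
eef_rot: [0.0, 0.574, 0.819, -0.0]
wrist_force: [0.6, 0.2, -1.7]
opening: 0.537
grasp_force: 61.6
time_s: 34.2
eef_pos: [0.5118, -0.2735, 0.0435]
eef_rot: [0.001, 0.574, 0.819, -0.0]
wrist_force: [0.3, 0.5, -0.6]
opening: 0.535
grasp_force: 61.6
[ 0.5118041  -0.27353923  0.04352158] [ 0.26762581  0.47778849 -0.63592371]
```

View pics/w8.png

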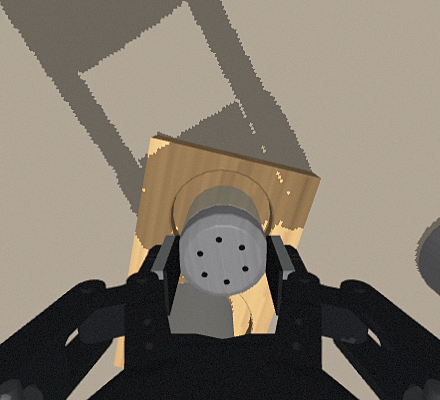

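The squat shaker is centred on the small round well (columns 172–272, shaker 222) but still about 4.8 mm high. Lower it, release and rise.

```bash
python3 -m pendant '[[0,0,-0.01,0,0,0],[0,0,-0.007,0,0,0],[0,0,-0.005,0,0,0],[0,0,0,0,0,0],[0,0,0,0,0,0],[0,0,0,0,0,0],[0,0,0,0,0,0],[0,0,0,0,0,0],[0,0,0,0,0,0],[0,0,0,0,0,0]]' && python3 -m pendant '[[0,0,0,0,0,0],[0,0,0,0,0,0],[0,0,0,0,0,0]
,[0,0,0,0,0,0],[0,0,0,0,0,0],[0,0,0,0,0,0],[0,0,0,0,0,0],[0,0,0,0,0,0],[0,0,0,0,0,0],[0,0,0,0,0,0]]' 0.4 && python3 -m pendant '[[0,0,0.08,0,0,0],[0,0,0.15,0,0,0],[0,0,0.2,0,0,0],[0,0,0.2,0,0,0],[0,0,0.2,0,0,0],[-0.1,0.15,0,0,0,0],[-0.15,0.15,0,0,0,0],[-0.15,0.15,0,0,0,0],[-0.15,0.15,0,0,0,0],[-0.1,0.15,0,0,0,0]]' && python3 - <<'E'
from bench import ctrl,camera
from h import *
s=camera('scene');t=camera('top');pickle.dump(t,open('top1.pkl','wb'))
a=cv2.resize(t['color'][90:290,150:510],None,fx=2,fy=2);b=cv2.resize(s['color'][130:340,120:480],None,fx=2,fy=2)
cv2.imwrite('pics/t9.png',a);cv2.imwrite('pics/s9.png',b)
E
```

```text
time_s: 35.5
eef_pos: [0.5114, -0.2733, 0.0388]
eef_rot: [0.0, 0.574, 0.819, -0.0]
wrist_force: [-2.7, 1.2, 5.2]
opening: 0.535
grasp_force: 62.4
time_s: 36.75
eef_pos: [0.5114, -0.2732, 0.0385]
eef_rot: [0.0, 0.574, 0.819, -0.0]
wrist_force: [0.2, 0.6, 0.0]
opening: 0.7
grasp_force: 0.0
time_s: 38.0
eef_pos: [0.3805, -0.1224, 0.2055]
eef_rot: [0.001, 0.574, 0.819, -0.0]
wrist_force: [0.3, -0.3, -0.2]
opening: 0.699
grasp_force: 0.0
```

View pics/t9.png

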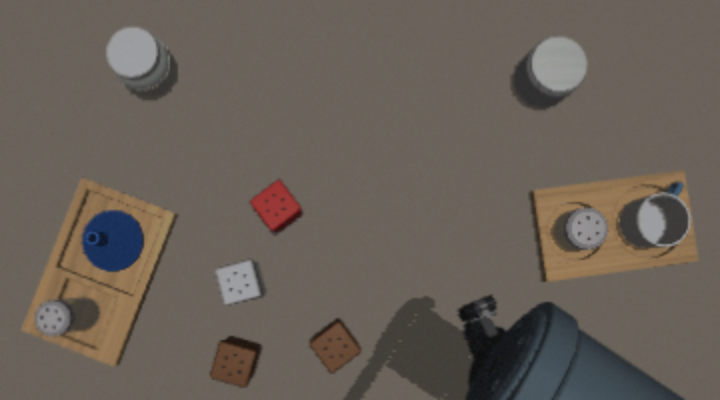

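View pics/s9.png

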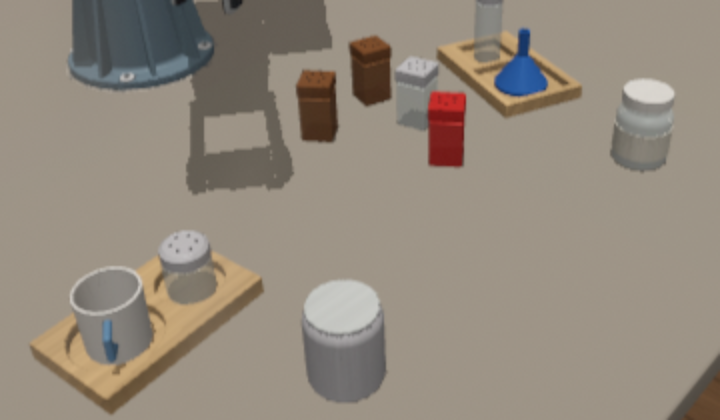

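Everything is standing in its well and the bystanders have not moved. A quick numeric check in the board frames, and then hand in.

```bash
python3 - <<'E'
from h import *
np.set_printoptions(precision=4,suppress=True)
c=pickle.load(open('top1.pkl','rb'))
for n,p,z,bc,a in (('funnel',(113,241),.008,(.4729,.3132),158),('tall',(54,318),.123,(.4729,.3132),158),('squat',(586,229),.068,(.5171,-.324),96),('mug',(663,220),.073,(.5171,-.324),96)):
    w=world(c,[((p[0]+.5)/2-.5+150,(p[1]+.5)/2-.5+90)],z)[0]-bc
    print(n,R.from_euler('z',-a,degrees=True).as_matrix()[:2,:2]@w)
E
```

```text
funnel [-0.04   -0.0004]
tall [0.053  0.0034]
squat [0.0522 0.0002]
mug [-0.0384  0.001 ]
```

All within about 4 mm of the well centres. Handing in.

```bash
python3 -c "
from bench import ctrl
print(ctrl.hand_in())"
```

```text
the job is handed in; nothing more can be done
None
```

Both kits are made up and handed in at about 38 s: in the last top-camera check all four pieces measured within 4 mm of their well centres, and the square shaker, jar and tin looked unmoved; no verdict came back.

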